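Flip the examined tray's marker

TASK

The tray of wide pots has been examined: with the fingertips or the outside of the fingers, tip its marker paddle up and push it right over its pivot, until it lies flat on the other side with its ring face up. Only touch and push the paddle, never take it between the fingers, and leave the thin-vial tray's marker and all the loose things where they are.

Things in the scene. Friction and masses are not known exactly. Their poses are not given: they have to be found in the camera images.
- pot_flag (a joint): Paddle hinge of the tray of wide pots. 0 = level towards the station's +y, face with a raised straight bar up; pi/2 = upright; pi = level towards the station's -y, face with a raised ring up. Hard stops at 0 and pi; starts at 0 to 0.3. Stiff hinge (friction 0.03 N m): the paddle stays wherever it is left; about 1 N at its end turns it.
- vial_flag (a joint): Paddle hinge of the tray of thin vials. 0 = level towards the station's +y, face with a raised straight bar up; pi/2 = upright; pi = level towards the station's -y, face with a raised ring up. Hard stops at 0 and pi; starts at 0 to 0.3. Stiff hinge (friction 0.03 N m): the paddle stays wherever it is left; about 1 N at its end turns it.
- pot_plate (a point): Centre of the plate of the wide-pot tray's paddle, 47.5 mm from the pivot axis. White plastic plate 44 mm wide, 5 mm thick, from 10 to 85 mm from the axis. Axes turn with the paddle: y along it away from the pivot, z out of the bar face.
- pot_heel (a point): End of the short ribbed heel of the wide-pot tray's paddle: the same piece continued past the pivot the opposite way, 30 mm wide, 5 mm thick, ending 40 mm from the axis. Pressed down by a fingertip, it tips the plate up. There is free space under it down to the base plate (8 mm high).
- pot_pivot (a point): Middle of the pivot axle of that station's marker, 80 mm above the table; the axle lies along the station's x. Two cheeks, 22 mm wide in y, at x = +-27 to +-35 mm, stand to 90 mm height. Thin rest posts (10 mm diameter, tops at 77.5 mm height) stand at y = +-72 mm under the level paddle. Axes as the station.
- vial_plate (a point): The same point on the thin-vial tray's paddle, which is of the same shape.
- pot_station: Fixed station of the tray of wide pots; differs in place and yaw between runs. Origin on the table under the pivot. Marker base 70 (x) x 180 (y) x 8 mm, centred there. Tray 200 x 150 x 30 mm centred at x = +155 mm (away from the robot) with eight wide capped pots (44 mm wide, 50 mm high) fixed in it.
- vial_station: Fixed station of the tray of thin vials; differs in place and yaw between runs. Origin on the table under the pivot. Marker base 70 (x) x 180 (y) x 8 mm, centred there. Tray 200 x 150 x 30 mm centred at x = +155 mm (away from the robot) with twenty thin capped vials (20 mm wide, 45 mm high) fixed in it.
- loose_pot: Loose capped pot, 42 mm wide, 50 mm high, standing between the two stations; bystander. Origin at its underside.
- dish: Loose covered glass dish, 70 mm wide, 14 mm high; bystander. Origin at its underside.
- wash: Loose white bottle with a yellow cap, 64 mm wide, 130 mm high, at the back; bystander. Origin at its underside.
- jar: Loose glass jar, 60 mm wide, 75 mm high, out to the left; bystander. Origin at its underside.
- beaker: Loose blue beaker, 64 mm wide, 70 mm high, out to the right; bystander. Origin at its underside.
- tweezers: Loose steel tweezers, 120 mm long, 6 mm high, lying near the robot; bystander. Origin at the middle of the underside.
- spare_lid: Loose white pot lid, 44 mm wide, 12 mm high, near the robot; bystander. Origin at its underside.

How it is judged:
By the outcome, as a careful person would: the job done as asked, in the order asked, and still so for the second after the job is handed in, with the robot touching nothing.
It also fails if it takes over 38 s, if anything falls off the work surface, if the arm or the gripper's body presses on something with over 40 N, if the wrist force passes 120 N, or if a joint passes its speed limit or range.

ROBOT

A 7-joint arm with a two-finger parallel gripper is mounted at the origin on the work surface. World frame = base frame: x ahead of the robot, y to its left, z up, the work surface at z = 0. Lengths are in mm, angles in rad, forces in N, time in s.
With the tool pointing down it reaches from about 425 to 875 mm from the base axis. Payload 4.7 kg.
Tool frame: the origin (TCP) lies on the centre line of the jaws, within the pads' length; the fingertips stand 25 mm ahead of it and the grasp point (between the pads) lies 6 mm ahead of it (robot.tip_extent is the distance from the TCP to the fingertips, in mm); z points along the fingers, y is the direction in which the jaws open and shut (so a half turn about z gives the same grasp; the last joint's range is limited). The gripper opens to 87 mm and grips with 3 to 60 N. Pads are 19 mm wide; open, the fingers measure 117 mm over their backs; the gripper's body (75 mm by 190 mm) begins 51 mm behind the grasp point.
Start: joints at [-1.119, 0.321, -0.07, 1.45, 0.023, 1.371, -0.057], TCP at [275.593, 588.703, 247.587] pointing down, gripper open.
Joint ranges: [-2.86, 2.86], [-0.3, 2.09], [-1.38, 1.24], [0.06, 2.45], [-1.56, 4.7], [0.09, 2.05], [-2.69, 2.69]. Speed limits (rad/s): [2.57, 2.57, 3.14, 3.14, 3.14, 3.14, 3.14].

INTERFACE

Orientations are given as a rotation vector (axis times angle).
In Python, from station import robot, jaws, planner, get_obs, viewer gives the robot as it stands. Calls block until the motion is done:
- robot.move_ptp(position, orientation): joint-space move of the TCP to a pose.
- robot.servo_line(position, rot=None, velocity=150, stop_force=None): straight line of the TCP; rot=None keeps the orientation; velocity is the mean speed in mm/s. With stop_force (N) it stops when the force on the tool has changed by that much, and returns True; else False.
- robot.movej(angles): joint-space move.
- jaws.grip(opening, squeeze=None): opening from 0.0 (shut) to 1.0 (fully open); squeeze is the grip in N (None keeps the last); returns when the fingers have stopped.
- robot.dwell(seconds).
- planner.inverse_kinematics(position, orientation): joint angles nearest the present ones, or None.
- get_obs(): the state.
- viewer.snapshot(name): name is "scene" or "side" or "wrist"; returns (picture, depth): 384x512x3 uint8, red, green, blue; 384x512 float32, mm along the optical axis (not along the pixel's ray), 0 where there is no reading.
- viewer.camera_info(name): a dict with "mtx" (3x3 intrinsics, pixels), "D" ([k1, k2, p1, p2, k3] as OpenCV has them; the pictures are not rectified), "cam_to_world" (4x4, takes a point from camera to world coordinates); the wrist camera has in their place "mount" (4x4, takes a point from camera to tool coordinates, whose origin is the TCP and whose axes are the flange's). Camera axes: x right, y down, z forward; pixel columns grow to the right and rows downward; lengths in mm; the calibration is good to about 2 mm. A picture is of the moment at which its call begins: read the wrist's pose just before it. camera_info takes no time and is no camera call.
A pose or a line that the arm cannot do raises robot.IKError and nothing moves.
- robot.job_done(): hands the job in, once; it reports no verdict.
Trained networks look in the newest picture that a camera, given by its name, has taken for a name from the list of things; names that differ only in an ending like _2 or _b are one class to them, and where a whole thing is asked for, a point or a joint stands for the part that bears it (a point fixed in the world has none). Each returns a list of dicts, best first, with "p" (0 to 1); they miss things now and then, are a little off and sometimes report something else, mostly with a low value. They report only what shows in the picture. A call takes as long as a camera call.
- viewer.search_frame(camera, label): "box" ([left, top, width, height] in pixels, round what is visible of it).
- viewer.place_of(camera, label): "uv" ([column, row] in pixels: a listed point, or the origin of a listed thing).
The state is a dict: "t": time; "joint_pos": joint angles; "dq": joint speeds; "tau": joint torques, N m; "ee_pos": TCP position; "tcp_rot": TCP orientation; "wrist_force": force on the tool from outside, world axes, zero at the start; "moment": the same for the moment, N m; "width": opening from 0.0 (shut) to 1.0 (fully open).
Only numpy, scipy, OpenCV 4.12 (cv2) and the standard library are available. Lean on these libraries where they do the work, as an engineer would, in place of code of your own. Each camera call takes 0.05 s, during which the arm holds its last target. There are 200 camera calls.

## Working session

There is one attempt and no reset: what is moved stays moved. The work goes in short steps, each a Python script; the robot and the scene stay as the last script left them, time stands still between calls to the robot, and variables do not carry over. Pictures are saved under pics/ and viewed, about 8 in all and at most 12, crops included, and the job is handed in when it is done.

```bash
ls; mkdir -p pics
cat > h.py <<'E'
import numpy as np, cv2
from station import robot, jaws, planner, get_obs, viewer
from scipy.spatial.transform import Rotation as R
def snap(c):
    o=get_obs(); im,d=viewer.snapshot(c); i=viewer.camera_info(c)
    if c=="wrist":
        T=np.eye(4);T[:3,:3]=R.from_rotvec(o["tcp_rot"]).as_matrix();T[:3,3]=o["ee_pos"];T=T@np.array(i["mount"])
    else: T=np.array(i["cam_to_world"])
    return im,d,(np.array(i["mtx"]),np.array(i["D"],float),T)
def ray(cal,uv):
    K,D,T=cal
    n=cv2.undistortPoints(np.array(uv,float).reshape(-1,1,2),K,D).reshape(-1,2)
    return T[:3,3],np.c_[n,np.ones(len(n))]
def world(cal,uv,depth):
    o,n=ray(cal,uv); return (n*np.array(depth).reshape(-1,1))@cal[2][:3,:3].T+o
def atz(cal,uv,z):
    o,n=ray(cal,uv); d=n@cal[2][:3,:3].T; return o+d*((z-o[2])/d[:,2])[:,None]
def project(cal,P):
    K,D,T=cal; Ti=np.linalg.inv(T)
    return cv2.projectPoints(np.array(P,float).reshape(-1,1,3),cv2.Rodrigues(Ti[:3,:3])[0],Ti[:3,3],K,D)[0].reshape(-1,2)
def save(n,im): cv2.imwrite("pics/"+n+".png",im[:,:,::-1])
E
python3 - <<'E'
from h import *
np.set_printoptions(precision=1,suppress=True)
print(get_obs())
for c in ("scene","side"):
    im,d,cal=snap(c); save(c+"0",im); np.savez(c+"0.npz",im=im,d=d,K=cal[0],D=cal[1],T=cal[2])
    print(c,cal[2])
    for l in ("pot_plate","pot_heel","pot_pivot","vial_plate","pot_station","vial_station","loose_pot","dish"):
        r=viewer.place_of(c,l)[:2]
        for q in r:
            u,v=np.round(q["uv"]).astype(int)
            dd=d[min(max(v,0),383),min(max(u,0),511)]
            print(l,round(q["p"],2),u,v,world(cal,q["uv"],[dd])[0], "z80",atz(cal,q["uv"],80)[0])
E
```

```text
pics
{'t': 0.0, 'joint_pos': array([-1.1,  0.3, -0.1,  1.5,  0. ,  1.4, -0.1]), 'dq': array([-0.,  0.,  0., -0., -0., -0., -0.]), 'tau': array([ -0. , -49.1,  -0.4, -31.3,  -0.1,   0. ,   0. ]), 'ee_pos': array([275.4, 588.2, 246.5]), 'tcp_rot': array([-0.7, -3.1,  0. ]), 'wrist_force': array([ 0.1,  0.6, -0. ]), 'moment': array([ 0. , -0.1, -0. ]), 'width': 0.9963346039244163}
scene [[  -0.8    0.3   -0.5 1223.6]
 [   0.5    0.5   -0.7  924.7]
 [   0.    -0.8   -0.6  843. ]
 [   0.     0.     0.     1. ]]
pot_plate 0.84 322 237 [562.7 241.7  92.1] z80 [552.1 230.7  80. ]
pot_heel 0.92 302 228 [568.8 174.6  79.8] z80 [568.9 174.8  80. ]
pot_pivot 0.76 307 227 [556.1 178.5  78.4] z80 [557.5 180.1  80. ]
vial_plate 0.82 247 172 [ 550.2 -119.1   89.5] z80 [ 541.8 -132.2   80. ]
pot_station 0.81 308 257 [568.2 207.9   4.8] z80 [627.  272.2  80. ]
vial_station 0.68 248 169 [ 536.3 -134.6   88.3] z80 [ 528.8 -146.3   80. ]
vial_station 0.64 235 187 [ 557.7 -174.7    9.2] z80 [614.2 -81.3  80. ]
loose_pot 0.81 290 206 [471.9  -2.3   5.9] z80 [538.5  79.8  80. ]
dish 0.58 256 221 [604.6  14.
[... 488 characters left out ...]
95.9  80. ]
pot_pivot 0.66 250 247 [ 548.4 -207.2   11.8] z80 [ 548.  -261.1   80. ]
vial_plate 0.69 245 219 [ 531.6 -148.3   87.9] z80 [ 531.5 -141.1   80. ]
vial_plate 0.55 261 207 [593.  -18.6  16.2] z80 [589.6 -81.4  80. ]
pot_station 0.84 252 172 [558.7 198.2   4.4] z80 [557.4 108.3  80. ]
pot_station 0.37 259 206 [585.6 -11.4  11. ] z80 [582.5 -79.5  80. ]
vial_station 0.71 248 246 [ 541.5 -199.1    8.2] z80 [ 541.5 -256.2   80. ]
vial_station 0.44 251 166 [554.1 159.7  70.7] z80 [554.  148.3  80. ]
loose_pot 0.48 225 207 [457.8 -34.8  30.7] z80 [462.  -83.3  80. ]
dish 0.7 259 208 [584.1 -24.1  14.7] z80 [581.3 -87.9  80. ]
dish 0.39 203 195 [364.9  56.2   5.3] z80 [378.1 -22.1  80. ]
```

Run:
```python
import numpy as np,cv2
a=np.load("scene0.npz")["im"][100:330,150:450]; b=np.load("side0.npz")["im"][90:320,130:430]
im=np.vstack([cv2.resize(x,None,fx=1.3,fy=1.3) if 0 else x for x in (a,b)])
im=np.hstack([cv2.resize(a,(400,307)),cv2.resize(b,(400,307))])
cv2.imwrite("pics/both.png",im[:,:,::-1])
```

```text
(no output)
```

View pics/both.png

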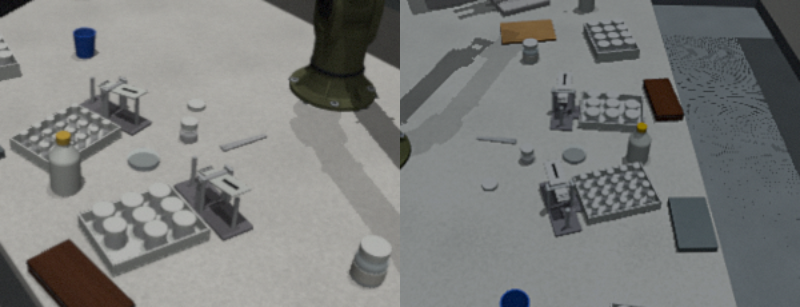

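```bash
cat >> h.py <<'E'
def down(yaw): # tool z down, tool y (jaws) at angle yaw from world x
    y=np.array([np.cos(yaw),np.sin(yaw),0]);z=np.array([0,0,-1.]);x=np.cross(y,z)
    return R.from_matrix(np.c_[x,y,z]).as_rotvec()
E
python3 - <<'E'
from h import *
np.set_printoptions(precision=2,suppress=True)
i=viewer.camera_info("wrist"); M=np.array(i["mount"]); print(M, i["mtx"][0])
best=None
for yaw in (0,np.pi):
    rv=down(yaw); Rm=R.from_rotvec(rv).as_matrix()
    # want optical axis to hit pivot (555,195,80) from 300 mm off
    c=Rm@M[:3,3]; ax=Rm@M[:3,2]
    p=np.array([556,205,80])-ax*300-c
    q=planner.inverse_kinematics(p,rv); print(yaw,p,q)
    if q is not None and (best is None or abs(q[6])<abs(best[2][6])): best=(p,rv,q)
jaws.grip(0.0,10); print(get_obs()["t"])
robot.move_ptp(best[0],best[1]); print(get_obs()["t"],get_obs()["width"])
im,d,cal=snap("wrist"); save("w1",im); np.savez("w1.npz",im=im,d=d,K=cal[0],D=cal[1],T=cal[2])
for l in ("pot_plate","pot_heel","pot_pivot"):
    for q in viewer.place_of("wrist",l)[:2]:
        u,v=np.clip(np.round(q["uv"]).astype(int),0,[511,383])
        print(l,round(q["p"],2),u,v,world(cal,q["uv"],[d[v,u]])[0],atz(cal,q["uv"],80)[0])
E
```

```text
[[   0.     -0.96   -0.26   72.37]
 [   1.     -0.      0.      0.36]
 [  -0.     -0.26    0.96 -137.31]
 [   0.      0.      0.      1.  ]] [284.67   0.   253.6 ]
0 [555.41 211.49 232.14] [-0.7   0.21  0.33  1.63 -0.07  1.31 -0.35]
3.141592653589793 [556.59 198.51 232.14] [ 0.53  0.43 -1.18  1.6   0.4   1.39  2.46]
2.425
4.1417 0.005924749921535201
pot_plate 0.82 264 162 [564.28 244.68  93.12] [564.78 242.71  80.  ]
pot_heel 0.57 252 235 [553.28 223.95 224.41] [552.62 162.02  80.  ]
pot_pivot 0.68 255 204 [556.1  200.09  85.89] [556.14 198.3   80.  ]
```

View pics/w1.png

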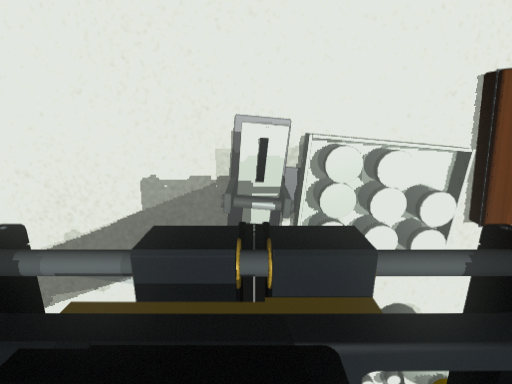

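Run:
```python
from h import *
np.set_printoptions(precision=2,suppress=True)
a=np.load("w1.npz");cal=(a["K"],a["D"],a["T"]);d=a["d"]
v,u=np.mgrid[100:226,200:310]; u=u.ravel();v=v.ravel(); dd=d[v,u]
P=world(cal,np.c_[u,v],dd); m=(dd>0)&(P[:,2]>77)&(P[:,2]<130)&(abs(P[:,0]-560)<40)
P=P[m]; 
pl=P[P[:,1]>215]
r=cv2.minAreaRect(pl[:,:2].astype(np.float32)); print(len(pl),r)
for y in range(150,300,8):
    s=P[(P[:,1]>=y)&(P[:,1]<y+8)]
    if len(s)>5: print(y,len(s),s[:,0].min(),s[:,0].max(),np.median(s[:,2]))
A=np.c_[pl[:,:2]-[560,240],np.ones(len(pl))]; w=np.linalg.lstsq(A,pl[:,2],rcond=None)[0]; 
e=pl[:,2]-A@w; k=abs(e)<3; w=np.linalg.lstsq(A[k],pl[k,2],rcond=None)[0]; print("plane",w,e.std())
```

```text
3015 ((561.7951049804688, 247.6043243408203), (67.80957794189453, 44.03240966796875), 85.2069091796875)
174 130 541.7942250686054 571.0711848056461 78.3981768559743
182 214 541.8570792936595 594.8463434988064 80.22179480888042
190 385 520.1870108590123 595.585675479221 85.34138461792747
198 491 520.4068300497474 595.7203174773153 85.1863392185561
206 331 520.4442631927005 592.6156226434892 85.7552555040777
214 307 537.1157081847335 581.2927303368886 87.15938712349612
222 315 538.4009494521482 581.8872482898068 88.9286072137619
230 343 538.5428816807206 582.56615859777 90.86113461931103
238 351 539.716047600506 583.0971098072396 92.6415350379512
246 368 539.8545306170112 584.3119813903937 94.55638661577007
254 370 541.0266363588433 584.896967323893 96.35105439587943
262 399 541.1283238943533 585.2772796733236 97.99361752987147
270 400 542.2493095418556 586.0099804744222 99.70867283061352
278 196 542.3421527794162 585.7490898075091 100.56261196206293
plane [ 0.02  0.22 92.17] 0.8249640537589757
```

```bash
cat >> h.py <<'E'
YAW=np.deg2rad(-4.8); O=np.array([557.7,198.6,0]); RV=down(YAW)
C,S=np.cos(YAW),np.sin(YAW)
def go(y,ztip,v=150,f=15,rot=None):  # station y of finger centre, fingertip height
    p=O+y*np.array([-S,C,0])+[0,0,ztip+25]
    hit=robot.servo_line(p,rot,velocity=v,stop_force=f)
    o=get_obs(); print(f"y{y:.0f} z{ztip:.0f} hit={hit} t={o['t']:.2f} F={np.round(o['wrist_force'],1)} err={np.round(np.array(o['ee_pos'])-p,1)}")
    return hit
E
python3 - <<'E'
from h import *
go(-40,200,200,None,RV)
go(-41,95,120)
for th in (0.2,0.35,0.5,0.65,0.8,0.92,1.03):
    r=30; y=-r*np.cos(th)-2.5*np.sin(th)-9.5; z=80-r*np.sin(th)+2.5*np.cos(th)-1
    if go(y,z,60): break
im,d,cal=snap("side"); save("s1",im[60:260,150:400].repeat(3,0).repeat(3,1))
E
```

```text
y-40 z200 hit=False t=4.76 F=[1.1 1.  0.3] err=[ 0.1 -1.7  0.1]
y-41 z95 hit=False t=5.78 F=[ 0.4 -0.5  0.5] err=[0.6 0.3 0.8]
y-39 z75 hit=False t=6.26 F=[-0.2 -0.4 -0. ] err=[-0.3 -0.1 -0.5]
y-39 z71 hit=False t=6.51 F=[ 0.  -0.4  1.2] err=[ 0.  -0.  -0.1]
y-37 z67 hit=False t=6.76 F=[-0.4 -0.3  0.4] err=[-0.1  0.  -0.2]
y-35 z63 hit=False t=7.01 F=[-0.6  0.6  0.1] err=[-0.1  0.1 -0.3]
y-32 z59 hit=False t=7.26 F=[ 0.3 -0.5  0.2] err=[-0.2  0.2 -0.3]
y-30 z57 hit=False t=7.51 F=[0.3 0.1 0.3] err=[-0.1  0.2 -0.2]
y-27 z55 hit=False t=7.76 F=[-0.6 -0.3 -0.5] err=[-0.1  0.2 -0.2]
```

View pics/s1.png

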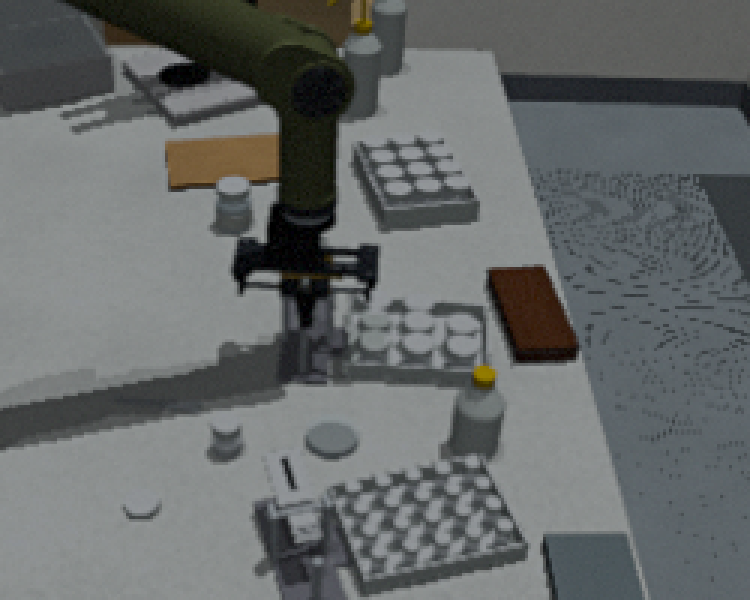

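The side view hides the paddle behind the gripper (the hand is at about (305,300)), so I'll lift and check it with the wrist camera.

Run:
```python
from h import *
go(-30,200,200,None)
im,d,cal=snap("wrist"); save("w2",im)
v,u=np.mgrid[0:300,150:360]; u=u.ravel();v=v.ravel(); dd=d[v,u]
P=world(cal,np.c_[u,v],dd)-O; y=P@[-S,C,0]; x=P@[C,S,0]; z=P[:,2]
m=(dd>0)&(abs(x)<20)&(z>95)&(z<175)&(y>-60)&(y<100)
for a in range(-60,100,8):
    k=m&(y>=a)&(y<a+8)
    if k.sum()>8: print(a,k.sum(),np.median(z[k]).round(1),z[k].max().round(1))
```

```text
y-30 z200 hit=False t=8.68 F=[-0.7 -0.2 -0. ] err=[-0.8 -0.1 -1.3]
4 264 103.5 113.6
12 368 120.1 128.6
20 417 136.4 145.6
28 612 152.6 158.9
36 231 156.5 158.4
```

View pics/w2.png

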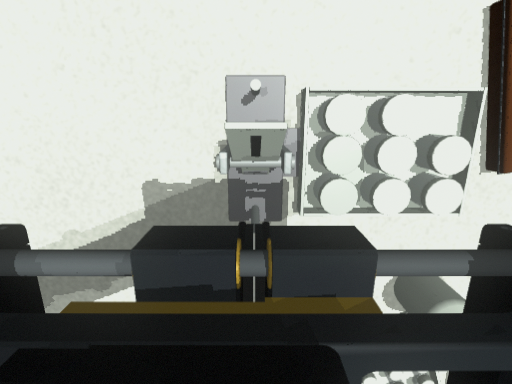

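The paddle stands at about 64° (its end edge at row 125, pivot at row 160). Next I'll push it over from the +y side.

Run:
```python
from h import *
go(78,200,200,None)
go(78,125,150)
ok=not go(25,125,100) and not go(11,125,60)
if ok:
    for ph in np.deg2rad([12,24,36,48,60,70,80]):
        r=45+33*ph/(np.pi/2)
        if go(-r*np.sin(ph)+1.5*np.cos(ph)+9.5, 80+r*np.cos(ph)+1.5*np.sin(ph),90): ok=False;break
if ok:
    go(-68,79,40,8)
    o=get_obs(); print(o["ee_pos"],o["wrist_force"])
    go(-68,190,200,None)
    im,d,cal=snap("scene"); save("c3",cv2.resize(im[150:300,200:400],(800,600)))
```

```text
y78 z200 hit=False t=9.43 F=[ 0.2 -0.2 -0.1] err=[ 0.2 -1.7 -0.6]
y78 z125 hit=False t=10.07 F=[-0.3  0.5  0.4] err=[ 0.7 -0.6  0.9]
y25 z125 hit=False t=10.76 F=[1.  0.1 0.8] err=[-0.   0.1  0.1]
y11 z125 hit=False t=11.14 F=[-0.4 -0.3  0.5] err=[ 0.  -0.5 -0.1]
y1 z129 hit=False t=11.42 F=[-0.4 -0.4  0.6] err=[ 0.4 -0.9  0.4]
y-11 z130 hit=False t=11.70 F=[ 0.2  0.2 -0.2] err=[ 0.2 -1.1  0.1]
y-23 z128 hit=False t=11.99 F=[-0.5  0.3  0.6] err=[-0.  -1.2 -0.2]
y-36 z123 hit=False t=12.29 F=[-0.3 -0.3 -0.2] err=[-0.2 -1.2 -0.4]
y-48 z115 hit=False t=12.60 F=[ 0.   0.4 -0.4] err=[-0.3 -1.  -0.5]
y-56 z106 hit=False t=12.89 F=[0.6 0.1 0.6] err=[-0.4 -0.8 -0.7]
y-63 z94 hit=False t=13.19 F=[ 0.3  0.3 -0.4] err=[-0.5 -0.6 -0.8]
y-68 z79 hit=True t=13.57 F=[-1.9 -0.2  6.9] err=[0.7 1.5 3.8]
[552.66315786 132.31154422 107.77263266] [-1.88079546 -0.16639442  6.91173651]
y-68 z190 hit=False t=14.26 F=[-1.   0.2 -1. ] err=[-0.8 -0.2 -1.4]
```

Run:
```python
from h import *
go(-130,200,200,None)
im,d,cal=snap("wrist"); save("w4",im)
v,u=np.mgrid[0:300,100:420]; u=u.ravel();v=v.ravel(); dd=d[v,u]
P=world(cal,np.c_[u,v],dd)-O; y=P@[-S,C,0]; x=P@[C,S,0]; z=P[:,2]
m=(dd>0)&(abs(x)<20)&(z>60)&(z<175)&(y>-100)&(y<100)
for a in range(-100,60,8):
    k=m&(y>=a)&(y<a+8)
    if k.sum()>8: print(a,k.sum(),np.median(z[k]).round(1),z[k].max().round(1))
for c in ("scene","side"):
    im,d,cal=snap(c)
    b=np.load(c+"0.npz")["d"]
    for l in ("vial_plate","loose_pot","dish"): print(c,l,[np.round(q["uv"]) for q in viewer.place_of(c,l)[:1]])
```

```text
y-130 z200 hit=False t=14.78 F=[-0.6  0.7 -0. ] err=[-0.4 -0.6 -0.9]
-92 42 82.6 83.9
-84 364 82.8 85.2
-76 348 82.7 84.4
-68 377 83.2 85.4
-60 369 83.1 86.0
-52 352 83.0 85.6
-44 412 83.3 85.3
-36 403 82.8 85.7
-28 393 82.8 84.4
-20 423 82.8 84.8
-12 212 82.6 85.5
-4 445 85.2 87.6
4 336 82.9 84.8
12 339 82.7 85.1
20 356 82.6 84.8
28 354 82.7 85.0
36 177 82.6 84.8
scene vial_plate [array([202., 242.])]
scene loose_pot [array([292., 203.])]
scene dish [array([256., 220.])]
side vial_plate [array([246., 219.])]
side loose_pot [array([225., 211.])]
side dish []
```

View pics/w4.png

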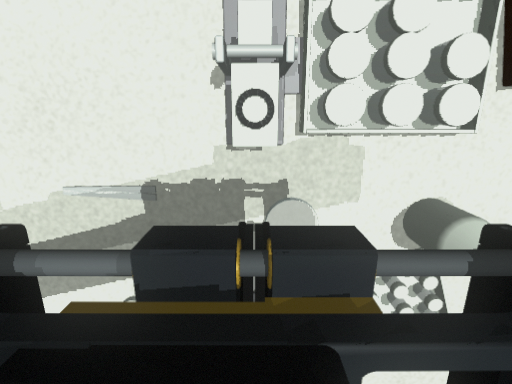

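View pics/c3.png

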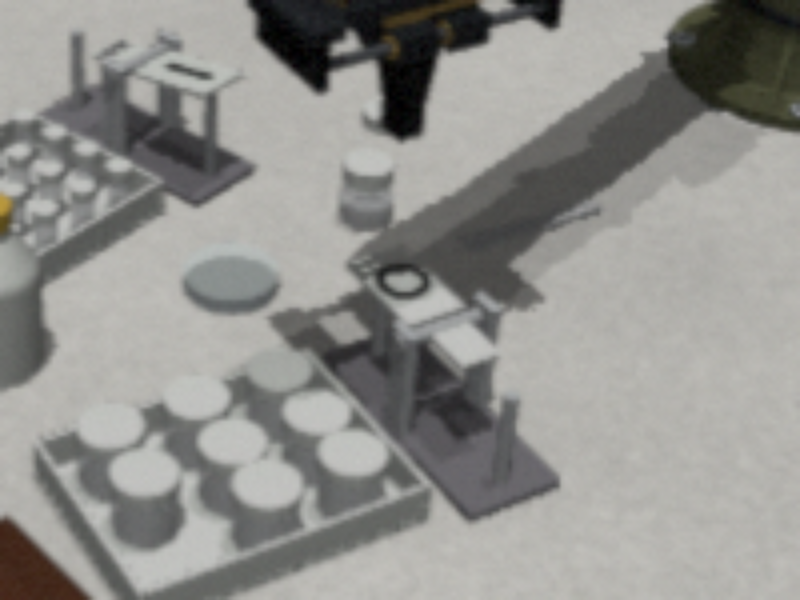

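Both views show the wide-pot paddle lying flat on the -y side with its ring up (wrist picture at about (255,108)), and the surface is level at 82.7 to 83 mm along its length. The vial marker still shows its bar, the loose things are undisturbed, and the robot is touching nothing.

```bash
python3 -c "
from h import *
robot.job_done(); print(get_obs()['t'])"
```

```text
the job is handed in; nothing more can be done
the job is handed in; nothing more can be done
```

The wide-pot marker paddle now lies flat on the other side with its ring face up, and I have handed the job in. The robot's clock stood at about 15 s of the 38 s allowed.

**What I did:** With the jaws shut, I pressed the heel down with the fingertips until the plate stood at about 64°. I then pushed it over from the +y side and pressed it onto its stop. That last press stopped at about 7 N with the fingertips at 82.8 mm; the level plate's top should be at 82.5 mm. The paddle was never between the fingers.

**Last checks:**
- **Paddle:** The wrist depth image shows it level at 82.6–83.3 mm along its length, apart from the pivot axle. The ring shows face up in both the wrist and scene views.
- **Vial marker:** It still lies bar up in the scene picture.
- **Loose things:** The loose pot and the dish look undisturbed in the pictures. The network put the loose pot within 4 pixels of where it was, and the dish within 1 pixel in the scene view. I did not measure the other loose things one by one.
- **Robot:** The gripper was clear of everything.

**Checks that disagreed:** In the last scene picture the network put the vial plate at (202, 242), far from its first place. The picture itself and the side view, which was within 1 pixel of before, both show the vial marker unmoved, so I took that as a false report. The network also missed the dish in the last side view, but the dish is visible in the scene view.

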